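Clear the lid press and hold its lever level

ROBOT

A 6-joint arm with a two-finger parallel gripper is mounted at the origin on the work surface. World frame = base frame: x ahead of the robot, y to its left, z up, the work surface at z = 0. Lengths are in m, angles in rad, forces in N, time in s.
With the tool pointing down it reaches from about 0.25 to 0.725 m from the base axis. Payload 4 kg.
Tool frame: the origin (TCP) lies where the fingers leave the gripper's body, on its centre line; the fingertips stand 73 mm ahead of it and the grasp point (between the pads) lies 54 mm ahead of it; x points along the fingers, y is the direction in which the jaws open and shut, and the axes are right-handed (so a half turn about x gives the same grasp; the last joint's range is limited). The gripper opens to 85 mm and grips with 20 to 120 N. Pads are 22 mm wide; open, the fingers measure 114 mm over their backs; the gripper's body (76 mm by 85 mm) begins 54 mm behind the grasp point. The pads swing forward as they close: fully open they stand 13 mm farther back than shut.
Start: joints at [-1.118, 0.241, 0.005, 1.335, 0, 1.571], TCP at [0.219, -0.45, 0.304] pointing down, gripper open.
Joint ranges: [-2.72, 2.72], [-1.05, 1.87], [-1.09, 1.28], [-1.99, 2.15], [-1.42, 1.44], [-3.14, 3.14]. Speed limits (rad/s): [2.79, 2.79, 3.14, 3.14, 3.14, 3.14].

INTERFACE

Orientations are given as a unit quaternion [w, x, y, z].
In Python, from bench import ctrl gives the robot as it stands.
- The arm moves only by the shell command python3 -m pendant 'ROWS'. ROWS is JSON, a list of rows, each a list of 5 numbers: the shift along the tool's x, y, z in m, then the turn about the tool's x in degrees, then the opening, from -1 (shut) to 1 (fully open). In form: [[dx, dy, dz, twist, grip], ...]. A call has 1 to 20 rows; each row is the pose to reach, as a shift and turn from the pose commanded when the call began, along the tool's axes at that moment; what a row does not reach only later rows make up. A row lasts 1/8 s, in which the tool goes at most 62.5 mm and 10.7 degrees, less where a joint would pass 70% of its speed; a pose out of reach is approached as far as the arm can. A call with a gripper value outside its range is refused whole. The fingers move at their own pace and stop on an object; the grip force is fixed at half the most. Time passes only in rows, so rows that repeat a pose let the fingers close. It gives the time, the measured TCP pose, the force and the opening at its end, in the units of the state.
- ctrl.sense(): the state, without advancing time (a new reading comes with each control period).
- ctrl.capture(name): name is "scene" or "top" or "wrist"; returns a dict with "image" (384x512x3 uint8, red, green, blue), "range_z" (384x512 float32, m along the optical axis (not along the pixel's ray), 0 where there is no reading), "fov_y" (degrees; the focal length in pixels is half the picture's height over the tangent of half this angle, whatever the lens; pixels are square), "cx", "cy" (the principal point, pixels), "xyz" and "orientation" of the camera in the world; the wrist camera has in their place "mount" (4x4, takes a point from camera to tool coordinates, whose origin is the TCP and whose axes are the tool frame's). Camera axes: x right, y down, z forward; pixel columns grow to the right and rows downward; lengths in m; the calibration is good to about 2 mm. The wrist camera is an equidistant fisheye: a pixel r from the principal point sees the ray r / f radians off the axis. A picture is of the moment at which its call begins: read the wrist's pose just before it.
- ctrl.job_done(): hands the job in, once; it reports no verdict.
The state is a dict: "t": time; "joint_positions": joint angles; "joint_vel": joint speeds; "tau": joint torques, N m; "position": TCP position; "eef_rot": TCP orientation; "force": force on the tool from outside, world axes, zero at the start; "moment": the same for the moment, N m; "width": finger opening in m.
Only numpy, scipy, OpenCV 4.12 (cv2) and the standard library are available. Lean on these libraries where they do the work, as an engineer would, in place of code of your own. Each camera call takes 0.05 s, during which the arm holds its last target. There are 200 camera calls.

TASK

The wooden jar lid in the lever press has just been glued. First clear the cork stub off the lid and the wood offcut off the press bed into the waste bin; then bring the press lever down by its crossbar until the lever is level, so that the sprung pad presses on the lid, and keep holding it level: finish while still holding, do not let go and do not push on past level to the stop. Leave the jars, the gift carton and the cardboard roll alone.

Things in the scene. Friction and masses are not known exactly. Their poses are not given: they have to be found in the camera images.
- press: Grey bench press, fixed. Bed plate 180 (x) by 280 (y, from -170 to +110) by 16 mm thick; origin on the bench directly below the centre of the lid; z up. A steel ring 6 mm high on the bed keeps the lid in place. The lever is hinged at the -y end between two cheeks 94 mm high and, when level, points along the press +y axis over the lid.
- hinge (a point): Middle of the lever's hinge pin, at press (0, -140, 75) mm; the pin is parallel to the press x axis. While up, the lever stands nearly vertical above it, to 0.30 m high, and its pad sticks out towards +y to 65 mm from the pin, 0.19 to 0.24 m above the bench: from above, the bed is free for a gripper whose wide side runs along the press x axis.
- lever (a joint): Lever angle in rad: 0 = level, positive = raised. A return spring holds it up against its stop at 1.5 and lifts it again when let go; the lower stop is at -0.15. The pad meets the lid at about 0.085 to 0.09. Pushing down at the crossbar takes about 1 to 2 N on the way and about 7 N at level.
- bar: Steel crossbar at the lever's end: round rod 14 mm in diameter, 120 mm long; origin: its middle; it lies along its x axis, parallel to the hinge pin and 220 mm from it: at press (0, 80, 75) mm with the lever level, (0, -124, 294) mm when up. The lever shaft, 20 mm wide, meets its middle; fingers can straddle the rod about 35 mm either side, and it turns freely on the lever.
- pad: Black round rubber pad 48 mm in diameter under the lever, 140 mm from the hinge pin, on a sprung plunger (500 N/m, 2 N preload, 22 mm travel). Origin: centre of its pressing face; z along the plunger (up when the lever is level). With the lever level it is pushed in about 12 mm and presses the lid with about 8 N.
- lid: Round wooden jar lid, 80 mm in diameter, 16 mm thick, lying loose in the ring on the press bed; origin: centre of its underside, 16 mm above the bench; its top is 32 mm above the bench.
- cork: Cork stub standing upright on the lid: slightly tapered, 33 mm in diameter below, 29 mm above, 30 mm high; origin: centre of its underside; z up.
- offcut: Wooden block offcut on the press bed, beyond the lid on the side away from the hinge: 26 (x) by 42 (y) by 30 mm high; origin: centre of its underside; roughly lined up with the press.
- bin: Open grey waste bin, fixed, 170 by 170 mm, 90 mm high, walls 4 mm; origin: centre of its underside.
- jar_a: Honey jar with yellow lid, 72 mm in diameter, 105 mm high; bystander. Origin: centre of its underside.
- jar_b: A second such honey jar, 72 mm in diameter, 105 mm high; bystander. Origin: centre of its underside.
- carton: Green gift carton 100 by 130 by 138 mm high; bystander. Origin: centre of its underside.
- tape: Cardboard roll lying flat, 100 mm across, 48 mm high; bystander. Origin: centre of its underside.

How it is judged:
On the way, in this order (a step that is already met when the one before it is completed fails the run):
1. the cork stub and the wood offcut lie in the bin while the lever is still up (above 0.5 rad) (x of cork in the frame of bin between -0.081 and 0.081 m and y of cork in the frame of bin between -0.081 and 0.081 m and z of cork in the frame of bin between -0.005 and 0.07 m and x of offcut in the frame of bin between -0.081 and 0.081 m and y of offcut in the frame of bin between -0.081 and 0.081 m and z of offcut in the frame of bin between -0.005 and 0.07 m and linear speed of each of cork, offcut below 0.05 m/s and value of joint lever above 0.5 rad), for 0.2 s.
2. the lever is held level by its crossbar with the pad pressing on the lid (value of joint lever between -0.07 and 0.07 rad and contact force between pad and lid above 2 N and contact force between any of the fingers, the arm and bar above 1 N and horizontal distance between lid and press below 0.008 m and z of lid in the frame of press below 0.019 m), for 0.5 s.
At the end, for the whole second after the job is handed in: The cork stub and the wood offcut rest inside the bin; the robot holds the crossbar (more than 1 N) with the lever level within 0.07 rad, the pad presses on the lid with more than 2 N, and the lid still lies in its ring (within 8 mm of the centre, flat on the bed) (all of step 2 and x of cork in the frame of bin between -0.081 and 0.081 m and y of cork in the frame of bin between -0.081 and 0.081 m and z of cork in the frame of bin between -0.005 and 0.07 m and x of offcut in the frame of bin between -0.081 and 0.081 m and y of offcut in the frame of bin between -0.081 and 0.081 m and z of offcut in the frame of bin between -0.005 and 0.07 m and linear speed of each of cork, offcut below 0.05 m/s); the arm keeps its last pose, push and grip.
It fails at once if a bystander (jar, gift carton, cardboard roll) is moved more than 30 mm (distance of any of jar_a, jar_b, carton, tape from where it was at the start of the episode above 0.03 m).
It fails at once if the lever is pushed on past level to its lower stop (below -0.13 rad) (value of joint lever below -0.13 rad).
It also fails if it takes over 64 s, if anything falls off the work surface, if the arm or the gripper's body presses on something with over 40 N, if the wrist force passes 120 N, or if a joint passes its speed limit or range.

## Working session

There is one attempt and no reset: what is moved stays moved. The work goes in short steps, Python scripts to look and compute and a shell command to move; the robot and the scene stay as the last step left them, time stands still between calls to the robot, and variables do not carry over. Pictures are saved under pics/ and viewed, about 8 in all and at most 12, crops included, and the job is handed in when it is done.

```bash
mkdir -p pics; ls
cat > h.py <<'E'
import numpy as np,cv2
from scipy.spatial.transform import Rotation as R
from bench import ctrl
def rot(q): return R.from_quat([q[1],q[2],q[3],q[0]]).as_matrix()
def cap(n,f):
    s=ctrl.sense(); c=ctrl.capture(n)
    cv2.imwrite('pics/'+f+'.png',c['image'][:,:,::-1]); 
    if n=='wrist':
        T=np.eye(4);T[:3,:3]=rot(s['eef_rot']);T[:3,3]=s['position'];T=T@c['mount']
    else:
        T=np.eye(4);T[:3,:3]=rot(c['orientation']);T[:3,3]=c['xyz']
    z=c['range_z'].astype(float);h,w=z.shape
    f_=h/2/np.tan(np.radians(c['fov_y'])/2)
    u,v=np.meshgrid(np.arange(w),np.arange(h));x=u-c['cx'];y=v-c['cy']
    if n=='wrist':
        r=np.hypot(x,y)+1e-9;k=np.tan(np.minimum(r/f_,1.5))/r
    else:k=1/f_
    P=np.stack([x*k*z,y*k*z,z],-1)@T[:3,:3].T+T[:3,3]
    P[z==0]=np.nan
    np.savez('pics/'+f+'.npz',P=P,im=c['image'],T=T,f=f_)
    return P,c['image'],T
E
python3 - <<'E'
from h import *
P,im,T=cap('top','top1'); print(T)
P2,im2,T2=cap('scene','sc1');print(T2)
cv2.imwrite('pics/both.png',cv2.resize(np.vstack([im,im2])[:,:,::-1],(400,600)))
print(ctrl.sense())
E
```

```text
pics
[[ 0.00485059 -0.99522041  0.09753358  0.45096873]
 [-0.99995928 -0.00556962 -0.00710124 -0.10811823]
 [ 0.00761052 -0.09749516 -0.9952069   1.13921153]
 [ 0.          0.          0.          1.        ]]
[[ 0.16451567  0.52873254 -0.83269232  1.37387659]
 [ 0.98625988 -0.07530885  0.14703747 -0.27110668]
 [ 0.01503439 -0.845441   -0.53385718  0.59891939]
 [ 0.          0.          0.          1.        ]]
{'t': 0.1, 'joint_positions': array([-1.11802756e+00,  2.41364849e-01,  3.83790088e-03,  1.33523846e+00,
       -3.42362544e-05,  1.57077803e+00]), 'joint_vel': array([ 6.47909968e-04, -3.22750907e-03,  1.66581037e-03,  9.87269524e-05,
       -6.96654394e-04, -1.69250712e-03]), 'tau': array([ 6.61079230e-04, -3.73137724e+01,  2.53010219e+01,  1.08290155e-02,
        4.80150720e-05, -1.46441204e-05]), 'position': array([ 0.218525  , -0.44921942,  0.30308025]), 'eef_rot': array([-0.15804465, -0.68889462, -0.15939604,  0.68923072]), 'force': array([-0.19527165, -0.35893615, -0.43671013]), 'moment': array([ 0.00833989, -0.00775269,  0.03655115]), 'width': 0.08519337093466285}
```

View pics/top1.png

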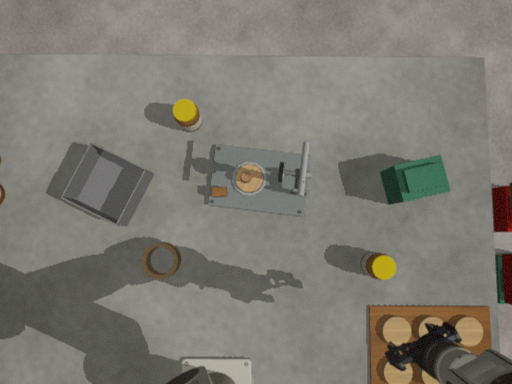

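View pics/sc1.png

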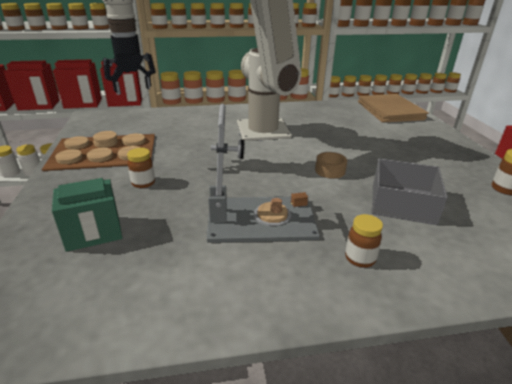

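Top view: the lid with the cork is at (248,177), the offcut at (219,192), the crossbar at (304,168) and the bin at (107,185). The jars are at (186,112) and (381,266), the roll at (161,260) and the carton at (415,180). Next I turn these into world positions.

Run:
```python
import numpy as np,cv2
d=np.load('pics/top1.npz');P=d['P'];im=d['im'].astype(int)
for n,(u,v) in dict(lid=(255,184),cork=(245,174),off=(218,191),bar=(304,160),bar2=(304,180),bin=(107,185),jara=(185,112),jarb=(382,266),tape=(170,248)).items(): print(n,P[v,u].round(3))
def box(n,u0,u1,v0,v1,z0,z1):
    Q=P[v0:v1,u0:u1].reshape(-1,3);Q=Q[(Q[:,2]>z0)&(Q[:,2]<z1)]
    r=cv2.minAreaRect((Q[:,:2]*1000).astype(np.float32)); print(n,len(Q),Q.mean(0).round(4),Q.max(0).round(3),r)
box('bed',195,325,135,225,.010,.022)
box('lid',225,275,155,200,.026,.037)
box('cork',225,265,155,195,.052,.08)
box('off',205,232,175,205,.040,.055)
box('bar',280,325,130,205,.27,.33)
box('binrim',55,160,135,230,.080,.1)
box('jara',160,210,90,140,.095,.12)
box('jarb',360,400,240,290,.095,.12)
box('tape',135,190,235,285,.04,.06)
box('carton',370,460,140,220,.125,.16)
crop=d['im'][130:230,190:330,::-1];cv2.imwrite('pics/c1.png',cv2.resize(crop,None,fx=5,fy=5,interpolation=2))
```

```text
lid [ 0.582 -0.105  0.032]
cork [ 0.607 -0.078  0.061]
off [ 0.56  -0.002  0.05 ]
bar [ 0.603 -0.212  0.302]
bar2 [ 0.56  -0.212  0.3  ]
bin [0.58  0.324 0.007]
jara [0.768 0.084 0.107]
jarb [ 0.36  -0.437  0.11 ]
tape [0.401 0.128 0.049]
bed 4390 [ 0.5957 -0.1111  0.0165] [0.702 0.03  0.022] ((598.2882080078125, -116.50991821289062), (280.1231689453125, 180.4011993408203), 83.45397186279297)
lid 510 [ 0.6003 -0.0884  0.0322] [ 0.644 -0.023  0.037] ((596.8976440429688, -71.83212280273438), (81.80966186523438, 109.78853607177734), 8.921514511108398)
cork 92 [ 0.6006 -0.0773  0.0616] [ 0.615 -0.022  0.065] ((578.7838134765625, -59.541419982910156), (27.193553924560547, 85.76141357421875), 50.9952278137207)
off 139 [ 0.5611 -0.0039  0.0462] [0.575 0.018 0.052] ((561.7212524414062, -2.981904983520508), (26.029586791992188, 42.41499328613281), 0.6270775198936462)
bar 351 [ 0.5864 -0.21    0.3001] [ 0.646 -0.199  0.305] ((586.890625, -210.6055145263672), (13.938301086425781, 119.21784210205078), 83.545166015625)
binrim 556 [0.5731 0.3095 0.0881] [0.688 0.416 0.096] ((576.999755859375, 304.572998046875), (173.9080810546875, 170.17715454101562), 64.26338195800781)
jara 428 [0.7751 0.0879 0.1049] [0.809 0.118 0.111] ((776.1162719726562, 88.43408203125), (61.29452896118164, 61.46608352661133), 69.13709259033203)
jarb 476 [ 0.3584 -0.4411  0.1055] [ 0.388 -0.411  0.111] ((358.5412292480469, -441.99517822265625), (62.46870422363281, 59.53905487060547), 89.46591186523438)
tape 473 [0.3682 0.1561 0.0479] [0.418 0.205 0.054] ((368.67816162109375, 155.28004455566406), (98.60126495361328, 97.9559097290039), 2.9401957988739014)
carton 928 [ 0.5911 -0.5414  0.1381] [ 0.637 -0.489  0.144] ((596.946533203125, -542.522705078125), (84.08134460449219, 105.82976531982422), 6.881708145141602)
```

View pics/c1.png

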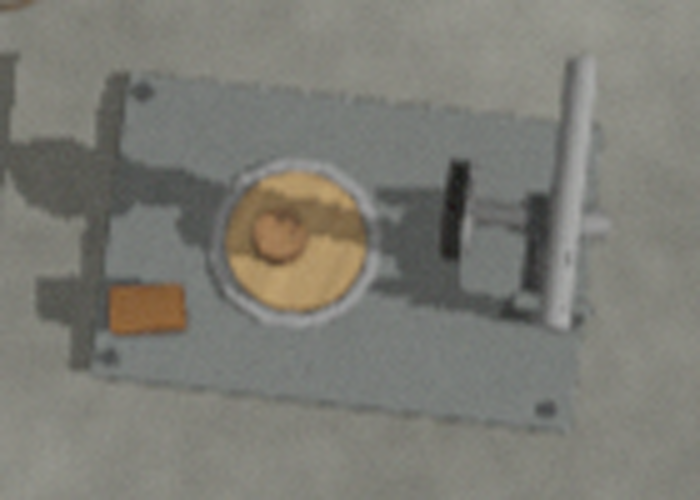

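The crop shows the cork at crop (280,237) on the lid, the offcut at (147,308) and the bar along crop x≈575. The press yaw is about -6.5°. I'll write a helper that turns world targets into row values.

```bash
cat > go.py <<'E'
# usage: go.py x y z [yaw of jaw axis deg]: prints shift in tool axes and twist (world TCP targets)
import sys,numpy as np
from h import rot
from bench import ctrl
def show(*pts):
    s=ctrl.sense();M=rot(s['eef_rot']);p=np.array(s['position'])
    print('t',s['t'],'p',p.round(4),'f',np.round(s['force'],1),'w',round(s['width'],4));print(M.round(3))
    for q in pts:
        d=M.T@(np.array(q[:3])-p)
        tw=''
        if len(q)>3:
            a=np.radians(q[3]);y=M.T@np.array([np.cos(a),np.sin(a),0]);t=np.degrees(np.arctan2(y[2],y[1]));tw=(round((t+90)%180-90,1))
        print(q,d.round(4),tw)
E
python3 - <<'E'
import numpy as np
d=np.load('pics/top1.npz');P=d['P'];Q=P[165:190,238:258].reshape(-1,3);Q=Q[(Q[:,2]>.056)&(Q[:,2]<.066)]
print('cork',len(Q),np.median(Q,0),Q.min(0),Q.max(0))
from go import show
show((.40,-.05,.30,-6.5),(.602,-.079,.25),(.602,-.079,.20))
E
```

```text
cork 89 [ 0.60100448 -0.07762254  0.06185385] [ 0.58727071 -0.09146227  0.0561081 ] [ 0.61500327 -0.06355171  0.0653534 ]
t 0.1 p [ 0.2185 -0.4492  0.3031] f [-0.2 -0.4 -0.4] w 0.0852
[[-0.001  0.437 -0.899]
 [ 0.002 -0.899 -0.437]
 [-1.    -0.002  0.   ]]
(0.4, -0.05, 0.3, -6.5) [ 0.0036 -0.2796 -0.3378] -57.6
(0.602, -0.079, 0.25) [ 0.0534 -0.165  -0.5068] 
(0.602, -0.079, 0.2) [ 0.1034 -0.1649 -0.5068]
```

```bash
python3 -m pendant '[[0,-0.05,-0.06,-10,1],[0,-0.10,-0.12,-20,1],[0,-0.14,-0.17,-30,1],[0,-0.19,-0.23,-40,1],[0,-0.24,-0.29,-50,1],[0,-0.28,-0.338,-57.6,1],[0.02,-0.25,-0.39,-57.6,1],[0.04,-0.21,-0.44,-57.6,1],[0.053,-0.165,-0.506,-57.6,1],[0.10,-0.165,-0.506,-57.6,1],[0.10,-0.165,-0.506,-57.6,1],[0.10,-0.165,-0.506,-57.6,1]]'
python3 - <<'E'
from go import show
from h import *
print(ctrl.sense()['joint_positions'])
P,im,T=cap('wrist','w1')
show((.601,-.0775,.11,-6.5),(.5617,-.003,.095,-1))
E
```

```text
t: 1.6
position: [0.6007, -0.0798, 0.2019]
eef_rot: [-0.47, -0.526, -0.472, 0.528]
force: [-0.8, -0.1, 0.3]
width: 0.0855
[-1.31993447e-01  5.09889027e-01  1.31849132e-01  1.19733293e+00
 -1.74746179e-05  1.55147612e+00]
t 1.65 p [ 0.6007 -0.0798  0.2038] f [-0.4  0.4  0.5] w 0.0855
[[-0.002  0.994 -0.113]
 [ 0.    -0.113 -0.994]
 [-1.    -0.002 -0.   ]]
(0.601, -0.0775, 0.11, -6.5) [ 0.0938  0.0002 -0.0024] 0.0
(0.5617, -0.003, 0.095, -1) [ 0.1088 -0.0472 -0.072 ] -5.5
```

View pics/w1.png

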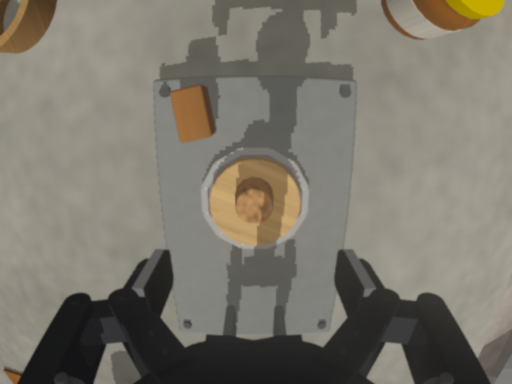

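The wrist view shows the cork at (254,202), centred between the fingers, and the offcut at (192,113). Now descend and grip.

```bash
python3 -m pendant '[[0.04,0,-0.002,0,1],[0.07,0,-0.002,0,1],[0.093,0,-0.002,0,1],[0.093,0,-0.002,0,1],[0.093,0,-0.002,0,-1],[0.093,0,-0.002,0,-1],[0.093,0,-0.002,0,-1],[0.093,0,-0.002,0,-1],[0.093,0,-0.002,0,-1],[0.093,0,-0.002,0,-1],[0.093,0,-0.002,0,-1],[0.093,0,-0.002,0,-1]]'
python3 - <<'E'
from go import show
show((.601,-.0775,.22),(.58,.30,.24),(.577,.33,.24),(.577,.33,.14))
E
```

```text
t: 3.15
position: [0.6026, -0.078, 0.1126]
eef_rot: [0.472, 0.528, 0.47, -0.527]
force: [-1.1, -0.6, 5.5]
width: 0.0284
t 3.15 p [ 0.6026 -0.078   0.1126] f [-1.1 -0.6  5.5] w 0.0284
[[ 0.003  0.994 -0.112]
 [-0.    -0.112 -0.994]
 [-1.     0.003  0.   ]]
(0.601, -0.0775, 0.22) [-0.1074 -0.0014 -0.0003] 
(0.58, 0.3, 0.24) [-0.1276 -0.0646 -0.3731] 
(0.577, 0.33, 0.24) [-0.1276 -0.071  -0.4025] 
(0.577, 0.33, 0.14) [-0.0276 -0.0713 -0.4025]
```

```bash
python3 -m pendant '[[-0.03,0,0,0,-1],[-0.07,0,0,0,-1],[-0.11,-0.005,-0.02,0,-1],[-0.125,-0.01,-0.08,0,-1],[-0.125,-0.02,-0.14,0,-1],[-0.125,-0.03,-0.20,0,-1],[-0.125,-0.045,-0.26,0,-1],[-0.125,-0.055,-0.32,0,-1],[-0.125,-0.071,-0.375,0,-1],[-0.125,-0.071,-0.398,0,-1],[-0.125,-0.071,-0.398,0,-1],[-0.08,-0.071,-0.398,0,-1],[-0.03,-0.071,-0.398,0,-1],[-0.03,-0.071,-0.398,0,-1],[-0.03,-0.071,-0.398,0,0.2],[-0.03,-0.071,-0.398,0,0.2],[-0.03,-0.071,-0.398,0,0.2],[-0.03,-0.071,-0.398,0,0.2],[-0.08,-0.071,-0.398,0,0.2],[-0.13,-0.071,-0.398,0,0.2]]'
python3 - <<'E'
from go import show
from h import *
P,im,T=cap('top','top2')
crop=im[120:240,40:290,::-1];cv2.imwrite('pics/c2.png',cv2.resize(crop,None,fx=3,fy=3,interpolation=2))
show((.5617,-.003,.22,-1),(.5617,-.003,.095))
E
```

```text
t: 5.65
position: [0.5755, 0.3254, 0.2415]
eef_rot: [-0.471, -0.527, -0.471, 0.528]
force: [0.8, 0.6, 1.1]
width: 0.0516
t 5.7 p [0.5781 0.3269 0.2509] f [2.4 1.  4.8] w 0.0507
[[ 0.011  0.994 -0.112]
 [ 0.006 -0.112 -0.994]
 [-1.     0.01  -0.007]]
(0.5617, -0.003, 0.22, -1) [0.0287 0.0205 0.3298] -5.4
(0.5617, -0.003, 0.095) [0.1537 0.0192 0.3307]
```

View pics/c2.png

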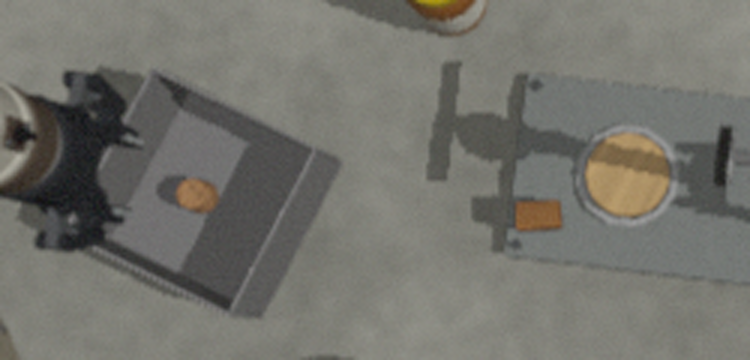

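The cork (crop (197,195)) lies in the bin, the lid (628,172) is still in its ring, and the offcut (538,215) is untouched. On to the offcut.

```bash
python3 -m pendant '[[0,0,0.06,-3,0.2],[0,0.005,0.12,-5.5,0.2],[0,0.01,0.18,-5.5,0.2],[0,0.015,0.24,-5.5,0.2],[0,0.02,0.30,-5.5,0.2],[0.03,0.02,0.33,-5.5,0.2],[0.05,0.02,0.33,-5.5,0.2],[0.05,0.02,0.33,-5.5,0.2],[0.05,0.02,0.33,-5.5,0.2]]'
python3 - <<'E'
from go import show
from h import *
P,im,T=cap('wrist','w2')
Q=P.reshape(-1,3);I=im.reshape(-1,3).astype(int)
m=(Q[:,2]>.040)&(Q[:,2]<.054)&(abs(Q[:,0]-.56)<.04)&(abs(Q[:,1])<.05)&(I[:,0]-I[:,2]>50);Q=Q[m]
if len(Q):print(len(Q),np.median(Q,0),cv2.minAreaRect((Q[:,:2]*1000).astype(np.float32)))
show((.5617,-.003,.095,-1))
E
```

```text
t: 6.82
position: [0.5593, -0.0042, 0.1918]
eef_rot: [0.496, 0.504, 0.496, -0.504]
force: [0.0, -0.4, 1.2]
width: 0.0514
1597 [ 0.55898242 -0.00223392  0.04601622] ((559.0805053710938, -3.539989471435547), (25.169458389282227, 41.21420669555664), 4.009762763977051)
t 6.875 p [ 0.5596 -0.004   0.1921] f [-0.9 -0.5 -0.1] w 0.0509
[[ 0.002  1.    -0.016]
 [ 0.    -0.016 -1.   ]
 [-1.     0.002 -0.   ]]
(0.5617, -0.003, 0.095, -1) [ 0.0971  0.0019 -0.0011] 0.1
```

```bash
python3 -m pendant '[[0.04,0.001,0,0,0.2],[0.08,0.001,0,0,0.2],[0.095,0.001,0,0,0.2],[0.095,0.001,0,0,0.2],[0.095,0.001,0,0,-1],[0.095,0.001,0,0,-1],[0.095,0.001,0,0,-1],[0.095,0.001,0,0,-1],[0.095,0.001,0,0,-1],[0.095,0.001,0,0,-1],[0.05,0.001,0,0,-1],[0,0.001,0,0,-1],[-0.04,0.001,0,0,-1],[-0.04,0.001,0,0,-1]]'
python3 - <<'E'
from go import show
show((.575,.30,.24),(.575,.30,.15))
E
```

```text
t: 8.62
position: [0.562, -0.0047, 0.2356]
eef_rot: [0.498, 0.507, 0.493, -0.502]
force: [1.0, -0.4, -0.7]
width: 0.0248
t 8.625 p [ 0.562  -0.0047  0.2356] f [ 1.  -0.4 -0.7] w 0.0248
[[ 0.009  1.    -0.017]
 [-0.    -0.017 -1.   ]
 [-1.     0.009 -0.   ]]
(0.575, 0.3, 0.24) [-0.0043  0.0079 -0.3049] 
(0.575, 0.3, 0.15) [ 0.0857  0.0071 -0.3049]
```

```bash
python3 -m pendant '[[0,0,-0.06,0,-1],[0,0,-0.12,0,-1],[0,0.005,-0.18,0,-1],[0,0.007,-0.24,0,-1],[0,0.007,-0.29,0,-1],[0,0.007,-0.29,0,-1],[0,0.007,-0.29,0,-1],[0.05,0.007,-0.29,0,-1],[0.10,0.007,-0.29,0,-1],[0.10,0.007,-0.29,0,-1],[0.10,0.007,-0.29,0,0.2],[0.10,0.007,-0.29,0,0.2],[0.10,0.007,-0.29,0,0.2],[0.10,0.007,-0.29,0,0.2],[0.05,0.007,-0.29,0,0.2],[0,0.007,-0.29,0,0.2],[-0.06,0.007,-0.27,0,0.2],[-0.11,0.007,-0.23,0,0.2],[-0.15,0.007,-0.20,0,0.2],[-0.15,0.007,-0.20,0,0.2]]'
python3 - <<'E'
from go import show
from h import *
P,im,T=cap('top','top3')
crop=im[120:240,40:320,::-1];cv2.imwrite('pics/c3.png',cv2.resize(crop,None,fx=2.8,fy=2.8,interpolation=2))
# bar grip point: bar mid up (.5872,-.2103,.294..), 35 mm toward robot along press -x
a=np.radians(-6.55);X=np.array([np.cos(a),np.sin(a)])
g=np.array([.5872,-.2103])-.035*X;print(g)
print(ctrl.sense()['joint_positions'].round(2))
show((g[0],.05,.42,83.5),(g[0],g[1],.42),(g[0],g[1],.35))
E
```

```text
t: 11.12
position: [0.5712, 0.1936, 0.3865]
eef_rot: [0.497, 0.508, 0.493, -0.502]
force: [0.2, 0.8, 0.6]
width: 0.0512
[ 0.55242846 -0.20630754]
[0.33 0.44 0.5  1.62 0.   1.92]
t 11.175 p [0.5707 0.1945 0.3835] f [-1.   0.2 -1.2] w 0.0512
[[ 0.005  1.    -0.018]
 [ 0.002 -0.018 -1.   ]
 [-1.     0.005 -0.002]]
(np.float64(0.5524284558876311), 0.05, 0.42, 83.5) [-0.0368 -0.0154  0.1448] -84.6
(np.float64(0.5524284558876311), np.float64(-0.20630754210522126), 0.42) [-0.0373 -0.0107  0.401 ] 
(np.float64(0.5524284558876311), np.float64(-0.20630754210522126), 0.35) [ 0.0327 -0.011   0.4012]
```

View pics/c3.png

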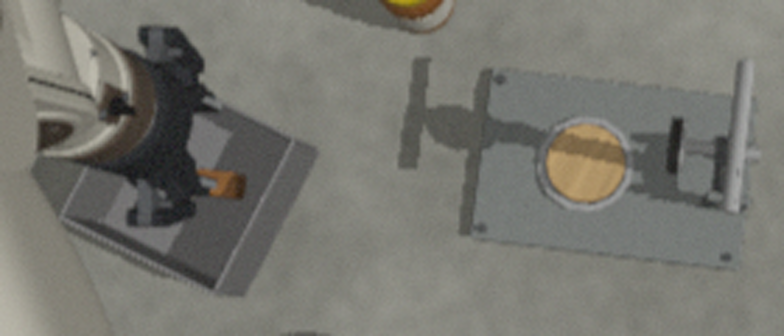

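The offcut (crop (222,183)) is in the bin; the cork is hidden behind the gripper and will be checked next. Moving above the bar.

```bash
python3 -m pendant '[[-0.01,0,0.04,-10,0.3],[-0.02,0,0.08,-20,0.3],[-0.037,0,0.12,-30,0.3],[-0.037,0,0.16,-40,0.3],[-0.037,0,0.20,-50,0.3],[-0.037,-0.005,0.24,-60,0.3],[-0.037,-0.01,0.29,-70,0.3],[-0.037,-0.011,0.34,-80,0.3],[-0.037,-0.011,0.38,-84.6,0.3],[-0.037,-0.011,0.401,-84.6,0.3],[-0.037,-0.011,0.401,-84.6,0.3],[-0.037,-0.011,0.401,-84.6,0.3]]'
python3 - <<'E'
from go import show
from h import *
P,im,T=cap('wrist','w4')
Q=P.reshape(-1,3);m=(Q[:,2]>.27)&(Q[:,2]<.315)&(abs(Q[:,0]-.587)<.09)&(abs(Q[:,1]+.21)<.03);Q=Q[m]
if len(Q)>5:print(len(Q),Q.mean(0),Q.max(0),cv2.minAreaRect((Q[:,:2]*1000).astype(np.float32)))
P,im2,T=cap('top','top4')
P=P[135:235,50:165].reshape(-1,3);C=im2[135:235,50:165].reshape(-1,3).astype(int)
m=(C[:,0]-C[:,2]>35);q=P[m];q=q[abs(q[:,2]-.04)<.04];print('brown in bin',len(q),q.min(0),q.max(0))
crop=im2[120:240,40:190,::-1];v=np.vstack([cv2.resize(crop,(400,300)),cv2.resize(im[:,:,::-1],(400,300))]);cv2.imwrite('pics/c4.png',v)
show((.5524,-.2063,.348,83.5))
E
```

```text
t: 12.68
position: [0.5527, -0.2041, 0.4175]
eef_rot: [0.706, 0.039, 0.706, -0.039]
force: [0.9, 0.6, -0.3]
width: 0.0554
2669 [ 0.57615702 -0.21029614  0.29967165] [ 0.64453568 -0.19822437  0.30315056] ((585.2127685546875, -212.25250244140625), (15.858465194702148, 120.04170227050781), 83.64559173583984)
brown in bin 233 [0.56515974 0.26593578 0.00137102] [0.59139189 0.34621494 0.04224177]
t 12.775 p [ 0.5527 -0.2039  0.4179] f [ 0.  -0.3 -0.6] w 0.0552
[[-0.     0.109  0.994]
 [ 0.     0.994 -0.109]
 [-1.     0.    -0.   ]]
(0.5524, -0.2063, 0.348, 83.5) [ 0.0699 -0.0024 -0.    ] 0.2
```

View pics/c4.png

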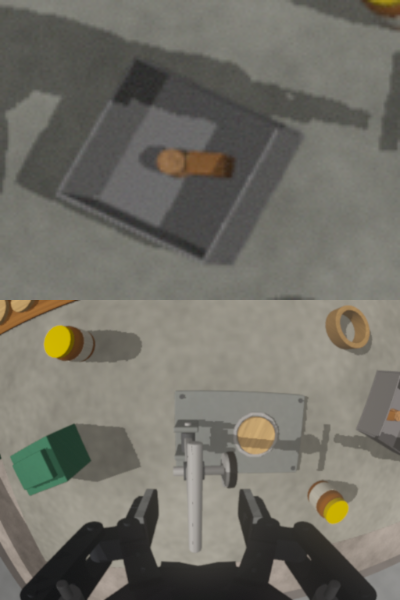

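The top half shows the cork (172,160) and offcut (210,163) both in the bin. The bottom half shows the bar (195,500) between the open fingers. Now descend and grip the bar.

```bash
python3 -m pendant '[[0.03,-0.003,0,0,0.3],[0.06,-0.003,0,0,0.3],[0.07,-0.003,0,0,0.3],[0.07,-0.003,0,0,0.3],[0.07,-0.003,0,0,-1],[0.07,-0.003,0,0,-1],[0.07,-0.003,0,0,-1],[0.07,-0.003,0,0,-1],[0.07,-0.003,0,0,-1],[0.07,-0.003,0,0,-1],[0.07,-0.003,0,0,-1]]'
python3 - <<'E'
from go import show
from h import *
show()
# arc: tool y shift (press +y), tool x shift (down) from here; bar rel hinge 220 mm, current angle 1.497
s=ctrl.sense()
z0=s['position'][2];th0=np.arctan2(.294-.075,.016)
for th in [1.5,1.4,1.3,1.2,1.1,1.0,.9,.8,.7,.6,.5,.4,.3,.2,.15,.1,.05,.02,0]:
    print(th,'dx %.4f dy %.4f'%(.22*(np.sin(th0)-np.sin(th)),.22*(np.cos(th)-np.cos(th0))))
E
```

```text
t: 14.15
position: [0.5525, -0.2079, 0.3492]
eef_rot: [0.707, 0.039, 0.705, -0.039]
force: [0.2, 4.3, 5.9]
width: 0.0123
t 14.15 p [ 0.5525 -0.2079  0.3492] f [0.2 4.3 5.9] w 0.0123
[[ 0.003  0.11   0.994]
 [ 0.001  0.994 -0.11 ]
 [-1.     0.001  0.003]]
1.5 dx -0.0000 dy -0.0005
1.4 dx 0.0026 dy 0.0214
1.3 dx 0.0074 dy 0.0428
1.2 dx 0.0144 dy 0.0637
1.1 dx 0.0233 dy 0.0838
1.0 dx 0.0343 dy 0.1028
0.9 dx 0.0471 dy 0.1207
0.8 dx 0.0616 dy 0.1372
0.7 dx 0.0777 dy 0.1522
0.6 dx 0.0952 dy 0.1655
0.5 dx 0.1139 dy 0.1770
0.4 dx 0.1337 dy 0.1866
0.3 dx 0.1544 dy 0.1941
0.2 dx 0.1757 dy 0.1996
0.15 dx 0.1865 dy 0.2015
0.1 dx 0.1975 dy 0.2029
0.05 dx 0.2084 dy 0.2037
0.02 dx 0.2150 dy 0.2039
0 dx 0.2194 dy 0.2040
```

```bash
python3 -m pendant '[[0.0026,0.0214,0,0,-1],[0.0074,0.0428,0,0,-1],[0.0144,0.0637,0,0,-1],[0.0233,0.0838,0,0,-1],[0.0343,0.1028,0,0,-1],[0.0471,0.1207,0,0,-1],[0.0616,0.1372,0,0,-1],[0.0777,0.1522,0,0,-1],[0.0952,0.1655,0,0,-1],[0.1139,0.177,0,0,-1],[0.1337,0.1866,0,0,-1],[0.1337,0.1866,0,0,-1],[0.1337,0.1866,0,0,-1]]'
python3 - <<'E'
from go import show
from h import *
show()
P,im,T=cap('scene','sc5');P2,im2,T2=cap('top','top5')
cv2.imwrite('pics/c5.png',np.vstack([cv2.resize(im[100:300,150:450,::-1],(450,300)),cv2.resize(im2[110:250,150:360,::-1],(450,300))]))
Q=P2[130:230,190:330].reshape(-1,3)
y=np.array([.114,.9935]);O=np.array([.6017,-.0867])
x=np.array([.9935,-.114]);u=(Q[:,:2]-O)@x;v=(Q[:,:2]-O)@y
m=(u>.02)&(u<.062)&(v>-.02)&(v<.11)&(Q[:,2]>.08)&(Q[:,2]<.25);print('bar free end y,z',m.sum(),np.median(v[m]),np.percentile(Q[m,2],[5,50,95]))
E
```

```text
t: 15.78
position: [0.5738, -0.0212, 0.2149]
eef_rot: [0.707, 0.04, 0.705, -0.037]
force: [0.6, 6.8, 4.5]
width: 0.0122
t 15.775 p [ 0.5738 -0.0212  0.2149] f [0.6 6.8 4.5] w 0.0122
[[ 0.003  0.109  0.994]
 [ 0.004  0.994 -0.109]
 [-1.     0.004  0.002]]
bar free end y,z 6 0.009492779432911116 [0.09015983 0.0927753  0.0952992 ]
```

View pics/c5.png

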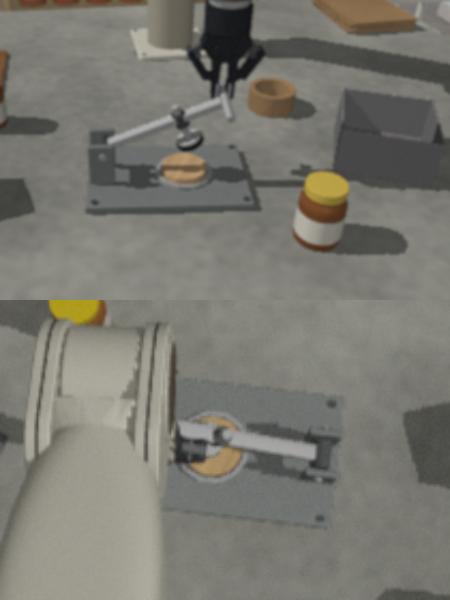

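The fingers hold the bar (upper half, (228,95)) with the lever at about 0.4 rad, and the lid is in its ring. Continue to near level.

```bash
python3 -m pendant '[[0.0103,0.004,0,0,-1],[0.0207,0.0075,0,0,-1],[0.031,0.0105,0,0,-1],[0.042,0.013,0,0,-1],[0.053,0.0149,0,0,-1],[0.0638,0.0163,0,0,-1],[0.069,0.0168,0,0,-1],[0.0747,0.0171,0,0,-1],[0.0747,0.0171,0,0,-1],[0.0747,0.0171,0,0,-1]]'
python3 - <<'E'
from go import show
from h import *
show()
P,im,T=cap('scene','sc6')
y=np.array([.114,.9935]);O=np.array([.6017,-.0867]);x=np.array([.9935,-.114])
Q=P.reshape(-1,3);u=(Q[:,:2]-O)@x;v=(Q[:,:2]-O)@y
for lo,hi in [(-.11,-.09),(-.08,-.06),(-.06,-.04),(.04,.06)]:
    m=(abs(u)<.012)&(v>lo)&(v<hi)&(Q[:,2]>.05)&(Q[:,2]<.16);
    if m.sum():print('shaft v',lo,m.sum(),np.percentile(Q[m,2],[10,50,90]).round(4))
m=(u>.015)&(u<.065)&(v>.06)&(v<.11)&(Q[:,2]>.05)&(Q[:,2]<.12)
if m.sum():print('bar',m.sum(),np.median(v[m]),np.percentile(Q[m,2],[10,50,90]).round(4))
E
```

```text
t: 17.12
position: [0.5757, -0.0044, 0.1405]
eef_rot: [0.707, 0.04, 0.705, -0.037]
force: [0.2, 7.0, 4.3]
width: 0.0122
t 17.125 p [ 0.5757 -0.0044  0.1405] f [0.2 7.  4.3] w 0.0122
[[ 0.003  0.109  0.994]
 [ 0.004  0.994 -0.109]
 [-1.     0.004  0.002]]
shaft v -0.11 55 [0.0727 0.0812 0.0841]
shaft v -0.08 64 [0.0751 0.0834 0.0856]
shaft v -0.06 61 [0.0762 0.0846 0.0871]
shaft v 0.04 59 [0.0813 0.0899 0.0916]
bar 76 0.07762329358751363 [0.0839 0.0899 0.0926]
```

The lever is at about 0.05 rad by both slope and bar height, so the last 10 mm goes slowly.

```bash
python3 -m pendant '[[0.003,0.0001,0,0,-1],[0.006,0.0002,0,0,-1],[0.008,0.0003,0,0,-1],[0.010,0.0003,0,0,-1],[0.010,0.0003,0,0,-1],[0.010,0.0003,0,0,-1],[0.010,0.0003,0,0,-1],[0.010,0.0003,0,0,-1],[0.010,0.0003,0,0,-1],[0.010,0.0003,0,0,-1],[0.010,0.0003,0,0,-1],[0.010,0.0003,0,0,-1]]'
python3 - <<'E'
from go import show
from h import *
show()
P,im,T=cap('scene','sc7')
y=np.array([.114,.9935]);O=np.array([.6017,-.0867]);x=np.array([.9935,-.114])
Q=P.reshape(-1,3);u=(Q[:,:2]-O)@x;v=(Q[:,:2]-O)@y
for lo,hi in [(-.11,-.09),(-.08,-.06),(-.06,-.04),(.04,.06)]:
    m=(abs(u)<.012)&(v>lo)&(v<hi)&(Q[:,2]>.05)&(Q[:,2]<.16);
    if m.sum():print('shaft v',lo,m.sum(),np.percentile(Q[m,2],[10,50,90]).round(4))
m=(u>.015)&(u<.065)&(v>.06)&(v<.11)&(Q[:,2]>.05)&(Q[:,2]<.12)
if m.sum():print('bar',m.sum(),np.median(v[m]),np.percentile(Q[m,2],[10,50,90]).round(4))
cv2.imwrite('pics/c7.png',cv2.resize(im[120:300,170:450,::-1],(700,450),interpolation=2))
E
```

```text
t: 18.68
position: [0.5757, -0.0042, 0.1309]
eef_rot: [0.707, 0.04, 0.705, -0.037]
force: [-0.7, 6.5, 6.4]
width: 0.0119
t 18.675 p [ 0.5757 -0.0042  0.1309] f [-0.7  6.5  6.4] w 0.0119
[[ 0.003  0.109  0.994]
 [ 0.003  0.994 -0.109]
 [-1.     0.004  0.003]]
shaft v -0.11 56 [0.0724 0.0806 0.0828]
shaft v -0.08 64 [0.0715 0.0801 0.0825]
shaft v -0.06 62 [0.0722 0.0811 0.083 ]
shaft v 0.04 63 [0.0722 0.081  0.083 ]
bar 74 0.07827939276101117 [0.0747 0.0805 0.0829]
```

View pics/c7.png

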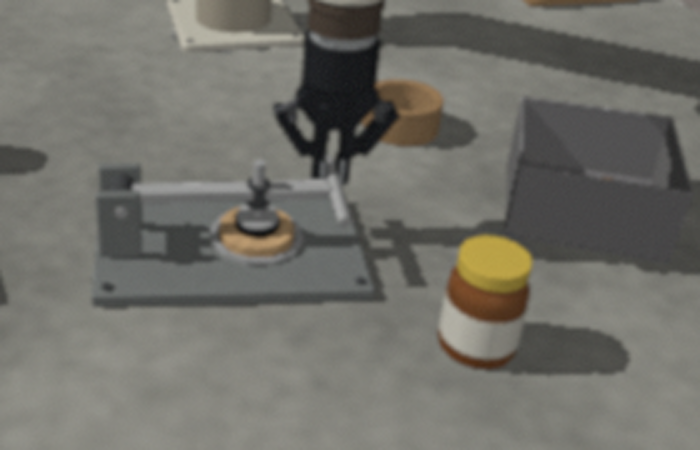

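The lever is level (slope about 0.003 rad). The pad at (258,218) is pressed on the lid, which sits in its ring, and the fingers hold the bar at (335,180). It has been held there for about 1 s, so I'm handing in.

```bash
python3 -c "
from bench import ctrl
print(ctrl.job_done())"
```

```text
the job is handed in; nothing more can be done
None
```

I put the cork stub and then the offcut into the bin while the lever was still up. I then gripped the crossbar, brought the lever down along its arc to level, and handed in while still holding it.

Last checks:
- **Lever:** its slope measured about 0.003 rad, so level. The bar centre was at about 75 mm, as expected for level.
- **Lid and pad:** the pad was pressed in on the lid, and the lid was in its ring in the picture. I did not measure the pad force itself.
- **Grip on the bar:** the upward force at the wrist was 6.4 N, close to the expected 7 N. There was also a steady sideways force of 6.5 N on the tool, from gripping the bar about 2 mm off centre or a slight arc error; I left it alone.
- **Bin:** both pieces were seen lying inside it just before I gripped the bar. I did not check the bin again after that.
- **Bystanders:** I saw no sign of contact with the jars, carton or roll, but did not re-measure their positions.

The finger opening read about 12 mm on the 14 mm rod. The cork and offcut read 1 to 3 mm small too.

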